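Clip the spool pipe into its bracket

TASK

Take the capped plastic pipe out of its wooden cradle and snap it sideways into both spring clips of the grey bracket, cap pointing away from the cup and open end still outside the cup. Then slide the clipped pipe lengthwise into the cup until its open end bears firmly on the stop inside, which is set to an unknown depth and has to be felt, and let go of the pipe. Press and push no harder than a firm finger, and leave the other things on the bench where they are.

Things in the scene. Friction and masses are not known exactly. Their poses are not given: they have to be found in the camera images.
- pipe: cream PVC pipe, 25 mm outside diameter, 210 mm long over all, 60 to 105 g, lying level in the wooden cradle. Origin on the pipe's axis at half its length; its y axis runs along the pipe from the capped end (-y) to the open end (+y). The last 20 mm at the -y end are a round cap of 33 mm diameter. Grip it across its middle from above.
- pipe_open_end (a point): centre of the pipe's plain open end face, on the axis, 105 mm from the pipe's origin
- pipe_cap_end (a point): centre of the outer face of the pipe's cap, on the axis, 105 mm from the pipe's origin
- cradle: dark wooden plate 70 x 130 x 10 mm, fixed, with two wooden V-blocks (12 mm thick, at y = -45 and +45 mm, up to 54 mm above the bench) that hold the pipe with its axis 45 mm above the bench, along the cradle's y axis. Origin at the centre of its underside.
- bracket: grey plastic bracket screwed to the bench, origin on its underside midway between two C-shaped spring clips that open upwards, z up. Base plate 70 x 212 x 12 mm. The clips, 14 mm wide, stand at y = -50 and +50 mm; between them (86 mm) there is free room for a gripper down to the base plate. A seated pipe's axis is parallel to the bracket's y axis at x = 0, 60 mm above the bench.
- seat_near (a point): centre of the seat of the clip farther from the cup, on the seated pipe's axis, 60 mm above the bench. Clip mouths are 19 mm wide and spring open; the flared tips reach 79 mm above the bench; a pipe lying unsnapped on the mouths has its axis about 79 mm up. The pipe's cap stays outside this clip.
- seat_cup (a point): centre of the seat of the clip nearer the cup, on the seated pipe's axis, 60 mm above the bench. Snapping in takes roughly 15 N in all; often one clip snaps first and the pipe tilts until the other snaps too: each time resistance rises, then gives way. The seat below is rigid. A clipped pipe slides lengthwise with a friction of 1 to 5 N.
- cup: eight-sided cup on the bracket, origin at the centre of its mouth, on the seated pipe's axis, 97 mm from the bracket's origin along y; it faces -y (axes as the bracket's). 38 mm wide outside, 29 mm inside, 12 mm slot along its top. A rigid stop inside, set anew each time, not measured, ends the pipe's travel 5 to 26 mm beyond the mouth: find it by feel. A soft pad on it gives 3 mm at under 1 N first.
- motor: stepper motor, 42 x 42 x 42 mm with a shaft up to 64 mm, loose bystander; origin under its centre
- elbow: cream PVC elbow fitting, 32 mm thick, loose bystander; origin under its corner
- offcut: short upright piece of 25 mm pipe, 60 mm tall, loose bystander; origin under its centre
- screwdriver: screwdriver lying on the bench, loose bystander; origin under its middle
- jar: clear screw jar, 60 mm wide and 70 mm tall, loose bystander; origin under its centre
Mind the look-alikes: they are no part of the job. What is meant by the pipe is not purple, and is the larger of those in its own colour.

How it is judged (in metres and radians):
On the way, in this order (a step that is already met when the one before it is completed fails the run):
1. the pipe is snapped into both clips with its open end still outside the cup (z of pipe_open_end in the frame of bracket between 0.057 and 0.063 m and z of pipe_cap_end in the frame of bracket between 0.057 and 0.063 m and x of pipe_open_end in the frame of bracket between -0.003 and 0.003 m and x of pipe_cap_end in the frame of bracket between -0.004 and 0.004 m and y of pipe_open_end in the frame of bracket between 0.06 and 0.0985 m), for 0.1 s.
2. the clipped pipe, inside the cup, bears on the stop with at least 3 N (z of pipe_open_end in the frame of bracket between 0.057 and 0.063 m and z of pipe_cap_end in the frame of bracket between 0.057 and 0.063 m and x of pipe_open_end in the frame of bracket between -0.003 and 0.003 m and x of pipe_cap_end in the frame of bracket between -0.004 and 0.004 m and y of pipe_open_end in the frame of bracket above 0.1 m and contact force between pipe and cup above 3 N), for 0.2 s.
At the end, for the whole second after the job is handed in: The pipe lies in both clips, its ends within 3 mm of the seated height and 3 mm (open end) or 4 mm (cap end) sideways of the seated axis; its open end still presses the soft pad in the cup (over 0.15 N), so it is within 3 mm of the stop; it is at rest and the gripper has let go (z of pipe_open_end in the frame of bracket between 0.057 and 0.063 m and z of pipe_cap_end in the frame of bracket between 0.057 and 0.063 m and x of pipe_open_end in the frame of bracket between -0.003 and 0.003 m and x of pipe_cap_end in the frame of bracket between -0.004 and 0.004 m and y of pipe_open_end in the frame of bracket above 0.1 m and contact force between pipe and cup above 0.15 N and linear speed of pipe below 0.02 m/s and contact force between the fingers and pipe below 0.1 N); the robot touches nothing.
It fails at once if the pipe is forced against the bracket, clips or cup with more than 50 N (contact force between pipe and bracket above 50 N).
It fails at once if the pipe is pushed into the cup with more than 30 N (contact force between pipe and cup above 30 N).
It fails at once if another thing on the bench is pushed more than 15 mm (distance of any of motor, elbow, offcut, screwdriver, jar from where it was at the start of the episode above 0.015 m).
It also fails if it takes over 72 s, if anything falls off the work surface, if the arm or the gripper's body presses on something with over 40 N, if the wrist force passes 120 N, or if a joint passes its speed limit or range.

ROBOT

A 7-joint arm with a two-finger parallel gripper is mounted at the origin on the work surface. World frame = base frame: x ahead of the robot, y to its left, z up, the work surface at z = 0. Lengths are in m, angles in degrees, forces in N, time in s.
With the tool pointing down it reaches from about 0.4 to 0.875 m from the base axis. Payload 6.5 kg.
Tool frame: the origin (TCP) lies midway between the tips of the shut fingers; the grasp point (between the pads) lies robot.grasp_offset behind it (robot.grasp_offset is the distance from the TCP to the grasp point, in m); z points along the fingers, y is the line along which they close (so a half turn about z gives the same grasp; the last joint's range is limited). The gripper opens to 88 mm and grips with 3 to 60 N. Pads are 18 mm wide; open, the fingers measure 123 mm over their backs; the gripper's body (75 mm by 187 mm) begins 45 mm behind the grasp point.
Start: joints at [-78.793, 30.733, -0.252, 88.115, 0.149, 61.152, -4.079], TCP at [0.168, 0.628, 0.239] pointing down, gripper open.
Joint ranges: [-154.64, 154.64], [-21.42, 123.67], [-72.66, 72.17], [13.99, 137.28], [-74.86, 254.86], [10.95, 109.41], [-158.01, 158.01]. Speed limits (degrees/s): [136.94, 136.94, 180, 180, 180, 180, 180].

INTERFACE

Orientations are given as [roll, pitch, yaw] about the fixed x, y, z axes, in that order (R = Rz(yaw) Ry(pitch) Rx(roll)).
In Python, from cell import robot gives the robot as it stands. The module is installed in compiled form; this text tells all that it offers.
- The arm moves only by the tool move_arm, never from a script. Its argument "increments" is a list of rows, each an object with "translation": the shift along the world's x, y, z in m, a list of three; "roll": the turn about the world's z in rad. A call has 1 to 12 rows; each row shifts and turns the commanded pose from where the row before left it; what a row does not reach is not made up. A row lasts 1/12 s, in which the tool goes at most 41.7 mm and 7.16 degrees, less where a joint would pass 70% of its speed; a pose out of reach is approached as far as the arm can. A call is refused whole if a number of a shift passes 0.0417 or a number of a turn 0.125, either way. A call with a gripper value outside its range is refused whole. "fingers" is the finger opening in m, from 0 to 0.0881, set as the call begins (left out, the last holds). The fingers move at their own pace and stop on an object; the grip force is fixed at half the most. Time passes only in rows, so rows that do not move let the fingers close. It gives the time, the measured TCP pose, the force, the opening and the grip force at its end, in the units of the state.
- robot.sense(): the state, without advancing time (a new reading comes with each control period).
- robot.camera(name): name is "scene" or "side" or "wrist"; returns a dict with "pixels" (384x512x3 uint8, red, green, blue), "mtx" (3x3 intrinsics, pixels), "R" (3x3) and "t" (3): a world point X has camera coordinates R X + t. Camera axes: x right, y down, z forward; pixel columns grow to the right and rows downward; lengths in m; the calibration is good to about 2 mm. A picture is of the moment at which its call begins. There is no depth.
- robot.finish_job(): hands the job in; it is judged then, once.
The state is a dict: "t": time; "joint_positions": joint angles; "qvel": joint speeds; "tau": joint torques, N m; "position": TCP position; "eef_rot": TCP orientation; "force": force on the tool from outside, world axes, zero at the start; "ft_torque": the same for the moment, N m; "grip_width": opening from 0.0 (shut) to 1.0 (fully open); "grip_force": force on a finger pad.
Only numpy, scipy, OpenCV 4.12 (cv2) and the standard library are available. Lean on these libraries where they do the work, as an engineer would, in place of code of your own. Each camera call takes 0.05 s, during which the arm holds its last target. There are 200 camera calls.

## Working session

There is one attempt and no reset: what is moved stays moved. The work goes in short steps, Python scripts to look and compute and a tool call to move; the robot and the scene stay as the last step left them, time stands still between calls to the robot, and variables do not carry over. Pictures are saved under pics/ and viewed, at most 10 in all, crops included, and the job is handed in when it is done.

Besides the shell and the picture viewer there is one more tool, called after "Request:" as name(argument=value, ...) on one line, values as JSON. move_arm: Moves the arm, as the interface text tells. Its arguments: {"type":"object","properties":{"increments":{"type":"array","items":{"type":"object","properties":{"translation":{"type":"array","items":{"type":"number"}},"roll":{"type":"number"}}}},"fingers":{"type":"number"}},"required":["increments"]}

```bash
mkdir -p pics; cat > h.py <<'E'
import numpy as np, cv2
from cell import robot
def snap(name,fn):
    c=robot.camera(name); cv2.imwrite(f'pics/{fn}.png',cv2.cvtColor(np.asarray(c['pixels']),cv2.COLOR_RGB2BGR))
    np.savez(f'pics/{fn}.npz',**{k:np.asarray(c[k]) for k in('pixels','mtx','R','t')}); return c
def load(fn): return dict(np.load(f'pics/{fn}.npz'))
def ray(c,uv):
    d=c['R'].T@np.linalg.inv(c['mtx'])@np.array([uv[0],uv[1],1.]); o=-c['R'].T@c['t']; return o,d
def plane(c,uv,z):
    o,d=ray(c,uv); return o+d*(z-o[2])/d[2]
def proj(c,X):
    p=c['mtx']@(c['R']@np.asarray(X,float)+c['t']); return p[:2]/p[2]
E
python3 - <<'E'
from h import *
a=snap('scene','s0');b=snap('side','d0');w=snap('wrist','w0')
for c in(a,b,w): print(-c['R'].T@c['t'])
im=np.hstack([cv2.imread(f'pics/{f}.png') for f in('s0','d0')])
cv2.imwrite('pics/sd.png',cv2.resize(im,(800,300)))
print(robot.sense(),robot.grasp_offset)
E
```

```text
[ 0.87434387 -0.55080943  0.79247293]
[ 0.07873141 -0.4624342   0.81891708]
[0.09325224 0.64739048 0.38376117]
{'t': 0.15, 'joint_positions': array([-78.79180484,  30.76664637,  -0.25254769,  88.15602437,
         0.14981389,  61.15084496,  -4.08012363]), 'qvel': array([ 0.09234839, -0.06642851, -0.0648604 , -0.15424037, -0.01134434,
       -0.00637806,  0.05140621]), 'tau': array([ 1.31936395e-03, -5.71327579e+01,  9.91889611e-01, -2.51827598e+01,
       -5.61254087e-02,  1.51845126e-02,  1.04462551e-04]), 'position': array([0.1681565 , 0.62740384, 0.23806195]), 'eef_rot': array([-1.79927133e+02,  7.14252915e-03,  1.65001142e+02]), 'force': array([ 1.36459269, -0.09757605,  0.32108793]), 'ft_torque': array([ 0.01232364, -0.01956166,  0.0149483 ]), 'grip_force': 0.0, 'grip_width': 0.9992195362861883} 0.0187
```

View pics/s0.png

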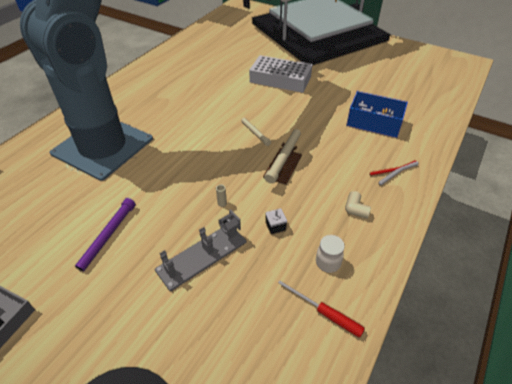

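View pics/d0.png

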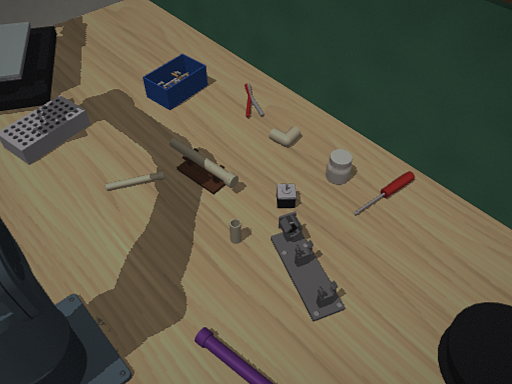

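The scene view shows four candidates:
- The cream pipe in the dark cradle: scene (282,156), side (203,162).
- A thin cream tube: scene (255,130), side (135,182).
- A purple pipe: scene (105,235).
- The short upright offcut: scene (221,195).

The first one fits, since it is the larger cream pipe and lies in the cradle. The bracket is at scene (202,255), with the cup at (231,224). I'll confirm in one enlarged crop.

```bash
python3 - <<'E'
import cv2,numpy as np
a=cv2.imread('pics/s0.png');b=cv2.imread('pics/d0.png')
r=lambda i,x,y:cv2.resize(i[y:y+75,x:x+100],(400,300),interpolation=cv2.INTER_CUBIC)
g=lambda i,x,y,w,h:cv2.resize(i[y:y+h,x:x+w],(400,300),interpolation=cv2.INTER_CUBIC)
cv2.imwrite('pics/crop.png',np.vstack([np.hstack([r(a,235,115),r(b,155,125)]),np.hstack([g(a,150,205,120,90),g(b,245,205,160,120)])]))
E
```

```text
(no output)
```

View pics/crop.png

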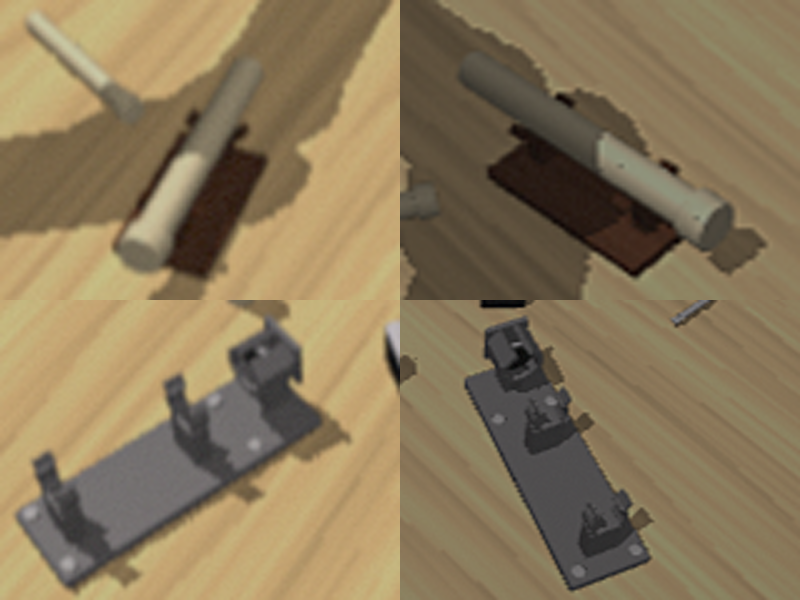

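```bash
python3 - <<'E'
from h import *
np.set_printoptions(precision=4,suppress=True)
S=load('s0');D=load('d0')
def tri(u,v):
    o1,d1=ray(S,u);o2,d2=ray(D,v)
    s=np.linalg.lstsq(np.c_[d1,-d2],o2-o1,rcond=None)[0]; p,q=o1+s[0]*d1,o2+s[1]*d2
    return (p+q)/2,np.linalg.norm(p-q)
print('cap',*tri((271.7,177.5),(234,181)))
s=[(158.7,268.6),(170.4,284.2),(214.5,234.4),(225.9,247.9)];d=[(316.2,313.4),(339.4,305),(284.2,252.6),(305.4,245.4)]
for a,b in zip(s,d): print('screw',*tri(a,b),plane(S,a,.013)[:2],plane(D,b,.013)[:2])
# pipe mask: cream lit/shaded hue vs wood
for n,c,(x,y,w,h) in (('s',S,(262,125,42,62)),('d',D,(165,132,78,60))):
    hsv=cv2.cvtColor(c['pixels'],cv2.COLOR_RGB2HSV)[y:y+h,x:x+w]
    lab=cv2.cvtColor(c['pixels'],cv2.COLOR_RGB2HSV)
    m=((hsv[...,1]<88)&(hsv[...,2]>60)).astype(np.uint8)
    N,L,st,_=cv2.connectedComponentsWithStats(m); k=1+np.argmax(st[1:,4]); print(n,st[k])
    yy,xx=np.nonzero(L==k); P=np.c_[xx+x,yy+y].astype(np.float32)
    vx,vy,cx,cy=cv2.fitLine(P,cv2.DIST_L2,0,.01,.01).ravel()
    t=(P-[cx,cy])@[vx,vy]
    e=[(cx+vx*k,cy+vy*k) for k in(t.min(),t.max())]; print(np.array(e))
    for q in e: print(plane(c,q,.045))
    print(cv2.minAreaRect(P))
    for r in (L==k)[::4]: print(''.join('#' if v else '.' for v in r)) 
E
```

```text
cap [0.5254 0.1021 0.0441] 0.0054438671893226945
screw [ 0.4353 -0.2486  0.0139] 0.0008857271484889444 [ 0.4348 -0.2478] [ 0.4356 -0.2488]
screw [ 0.4825 -0.266   0.0131] 0.0019240069773768058 [ 0.4824 -0.265 ] [ 0.4824 -0.267 ]
screw [ 0.4877 -0.1071  0.0134] 0.0025782326267220954 [ 0.4874 -0.1054] [ 0.4875 -0.1083]
screw [ 0.5337 -0.1256  0.015 ] 0.00142944798625937 [ 0.5328 -0.1237] [ 0.5345 -0.1256]
s [  0   4  39  55 606]
[[265.772  184.2295]
 [298.3082 129.1821]]
[0.5242 0.0758 0.045 ]
[0.4936 0.3206 0.045 ]
((281.38165283203125, 156.2253875732422), (12.572649002075195, 63.66010284423828), 27.699472427368164)
..........................................
................................#####.....
..............................#########...
...........................##########.....
.........................##########.......
......................###########.........
....................###########...........
.................###########..............
..............############................
............############..................
..........###########.....................
....
[... 907 characters left out ...]
...........###################......................................
............................###################...............................
..................................###################.........................
........................................##################....................
..............................................######################..........
....................................................######################....
..........................................................################....
.............................................................###########......
..............................................................................
```

The cap faces the robot's near-right (-y) and the open end faces +y. The bracket's cup end also faces +y. The estimates are pipe centre (0.512, 0.206) and bracket yaw about -20°. I'll hover over the pipe for a wrist picture.

Request:
move_arm(increments=[{"translation": [0.025, -0.031, 0.003], "roll": -0.0983}, {"translation": [0.025, -0.031, 0.003], "roll": -0.0983}, {"translation": [0.025, -0.031, 0.003], "roll": -0.0983}, {"translation": [0.025, -0.031, 0.003], "roll": -0.0983}, {"translation": [0.025, -0.031, 0.003], "roll": -0.0983}, {"translation": [0.025, -0.031, 0.003], "roll": -0.0983}, {"translation": [0.025, -0.031, 0.003], "roll": -0.0983}, {"translation": [0.025, -0.031, 0.003], "roll": -0.0983}, {"translation": [0.025, -0.031, 0.003], "roll": -0.0983}, {"translation": [0.025, -0.031, 0.003], "roll": -0.0983}, {"translation": [0.025, -0.031, 0.003], "roll": -0.0983}, {"translation": [0.025, -0.031, 0.003], "roll": -0.0983}])

```text
t: 1.15
position: [0.469, 0.2541, 0.2749]
eef_rot: [-180.0, -0.0, 97.1]
force: [0.1, 0.5, -0.4]
grip_width: 1.001
grip_force: 0.0
```

Request:
move_arm(increments=[{"translation": [0.022, -0.025, 0]}, {"translation": [0.022, -0.024, 0]}, {"translation": [0, 0, 0]}, {"translation": [0, 0, 0]}])

```text
invalid input
```

```bash
python3 - <<'E'
from h import *
snap('wrist','w1'); s=robot.sense(); print(s['position'],s['eef_rot'],s['force'],s['joint_positions'],s['t'])
E
```

```text
[0.47463371 0.24608331 0.27593882] [179.75917091   0.20996577  96.21520435] [ 3.10237916 -5.73501287  1.92303034] [-51.10983015  17.66487287  23.16544364 104.59347519  -7.65618144
  59.1713532  -18.78864796] 1.2
```

Request:
move_arm(increments=[{"translation": [-0.004, -0.037, 0], "roll": -0.0485}, {"translation": [-0.004, -0.037, 0], "roll": -0.0485}, {"translation": [-0.004, -0.037, 0], "roll": -0.0485}, {"translation": [-0.004, -0.037, 0], "roll": -0.0485}, {"translation": [-0.004, -0.037, 0], "roll": -0.0485}, {"translation": [-0.004, -0.037, 0], "roll": -0.0485}, {"translation": [-0.004, -0.037, 0], "roll": -0.0485}, {"translation": [-0.004, -0.037, 0], "roll": -0.0485}, {"translation": [-0.004, -0.037, 0], "roll": -0.0485}, {"translation": [-0.004, -0.037, 0], "roll": -0.0455}, {"translation": [0, 0, 0]}, {"translation": [0, 0, 0]}])

```text
invalid input
```

```bash
python3 - <<'E'
from h import *
snap('wrist','w2'); s=robot.sense(); print(s['position'],s['eef_rot'],s['force'],s['joint_positions'],s['t'])
im=np.hstack([cv2.imread(f'pics/{f}.png') for f in('w1','w2')])
cv2.imwrite('pics/w12.png',cv2.resize(im,(800,300)))
E
```

```text
[0.47254065 0.24918315 0.27551297] [1.79830404e+02 1.50326750e-01 9.66454250e+01] [ 0.86861573 -0.30720494  0.37241887] [-51.26407779  17.65410339  22.91603304 104.63378357  -7.66724633
  59.15603064 -18.74018426] 1.25
```

View pics/w1.png

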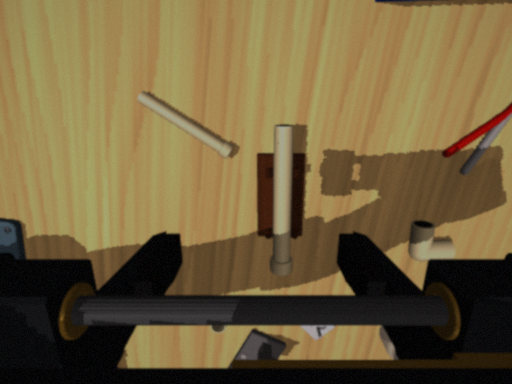

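View pics/w2.png

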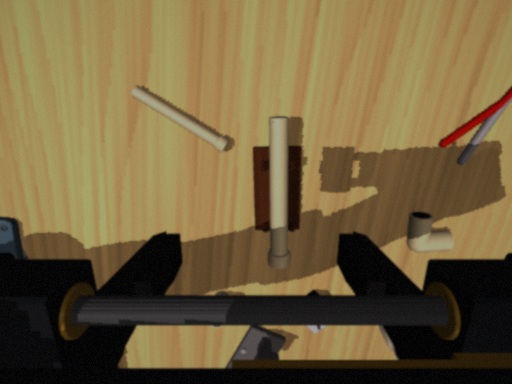

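w2 shows the pipe with its open end at about (278,118) and its cap at about (279,268). The refused moves were rows without a roll entry. I'll measure the pipe from this view, then go look at the bracket.

```bash
python3 - <<'E'
from h import *
np.set_printoptions(precision=4,suppress=True)
c=load('w2'); h=cv2.cvtColor(c['pixels'],cv2.COLOR_RGB2HSV)
for r in range(112,276,6):
    row=c['pixels'][r,262:298].astype(int); m=(row.min(1)*1.0/row.max(1)>.62)&(row.max(1)>70)
    m=m&True; i=np.nonzero(m)[0]; print(r,(i.min()+262,i.max()+262,plane(c,((i.min()+i.max())/2+262,r),.045)) if len(i) else None)
print(c['pixels'][110:126:2,278], c['pixels'][256:276:2,278])
E
```

```text
112 None
118 (np.int64(270), np.int64(286), array([0.4944, 0.3046, 0.045 ]))
124 (np.int64(270), np.int64(287), array([0.496 , 0.2973, 0.045 ]))
130 (np.int64(270), np.int64(286), array([0.4963, 0.2899, 0.045 ]))
136 (np.int64(270), np.int64(286), array([0.4973, 0.2823, 0.045 ]))
142 (np.int64(270), np.int64(287), array([0.4989, 0.2748, 0.045 ]))
148 (np.int64(270), np.int64(286), array([0.4992, 0.267 , 0.045 ]))
154 (np.int64(270), np.int64(287), array([0.5009, 0.2593, 0.045 ]))
160 (np.int64(270), np.int64(287), array([0.5019, 0.2514, 0.045 ]))
166 (np.int64(270), np.int64(286), array([0.5023, 0.2433, 0.045 ]))
172 (np.int64(270), np.int64(286), array([0.5033, 0.2352, 0.045 ]))
178 (np.int64(270), np.int64(286), array([0.5044, 0.227 , 0.045 ]))
184 (np.int64(270), np.int64(286), array([0.5055, 0.2186, 0.045 ]))
190 (np.int64(270), np.int64(287), array([0.5072, 0.2102, 0.045 ]))
196 (np.int64(270), np.int64(287), array([0.5083, 0.2017, 0.045 ]))
202 (np.int64(271), np.int64(287), array([0.5101, 0.1931, 0.045 ]))
208 (np.int64(271), np.int64(286), array([0.5106, 0.1842, 0.045 ]))
214
[... 198 characters left out ...]
))
232 (np.int64(273), np.int64(286), array([0.5167, 0.1479, 0.045 ]))
238 (np.int64(273), np.int64(286), array([0.5179, 0.1385, 0.045 ]))
244 (np.int64(273), np.int64(285), array([0.5185, 0.1289, 0.045 ]))
250 (np.int64(273), np.int64(287), array([0.5212, 0.1193, 0.045 ]))
256 (np.int64(274), np.int64(288), array([0.5239, 0.1096, 0.045 ]))
262 (np.int64(272), np.int64(288), array([0.5238, 0.0995, 0.045 ]))
268 None
274 None
[[170 146  89]
 [168 145  87]
 [167 143  89]
 [111  96  61]
 [138 136 119]
 [169 170 146]
 [168 165 139]
 [168 166 140]] [[ 81  71  52]
 [ 99  85  65]
 [103  90  67]
 [100  89  64]
 [103  89  66]
 [105  91  66]
 [103  87  62]
 [100  77  46]
 [ 93  70  41]
 [100  74  44]]
```

Request:
move_arm(increments=[{"translation": [0.002, -0.037, 0], "roll": -0.048}, {"translation": [0.002, -0.037, 0], "roll": -0.048}, {"translation": [0.002, -0.037, 0], "roll": -0.048}, {"translation": [0.002, -0.037, 0], "roll": -0.048}, {"translation": [0.002, -0.037, 0], "roll": -0.048}, {"translation": [0.002, -0.037, 0], "roll": -0.048}, {"translation": [0.002, -0.037, 0], "roll": -0.048}, {"translation": [0.002, -0.037, 0], "roll": -0.048}, {"translation": [0, -0.037, 0], "roll": -0.048}, {"translation": [0, -0.037, 0], "roll": -0.048}, {"translation": [0, -0.037, 0], "roll": 0}, {"translation": [0, -0.037, 0], "roll": 0}])

```text
t: 2.25
position: [0.484, -0.1892, 0.2746]
eef_rot: [-180.0, -0.0, 70.0]
force: [0.5, 0.4, 0.1]
grip_width: 1.001
grip_force: 0.0
```

Request:
move_arm(increments=[{"translation": [0, 0, 0], "roll": 0}, {"translation": [0, 0, 0], "roll": 0}, {"translation": [0, 0, 0], "roll": 0}, {"translation": [0, 0, 0], "roll": 0}])

```text
t: 2.58
position: [0.4845, -0.1862, 0.2744]
eef_rot: [-180.0, -0.0, 70.1]
force: [-0.2, 1.0, 0.2]
grip_width: 0.999
grip_force: 0.0
```

```bash
python3 - <<'E'
from h import *
snap('wrist','w3'); s=robot.sense(); print(s['position'],s['eef_rot'],s['force'],s['joint_positions'],s['t'])
E
```

```text
[ 0.48454619 -0.18624311  0.27447767] [-1.79961921e+02 -3.93166325e-02  7.00869159e+01] [-0.0854261  -1.1617912   0.13708824] [-15.73322376  18.22779127  39.47736798 107.33624228 -13.4384063
  59.14688211   9.3854521 ] 2.6333
```

View pics/w3.png

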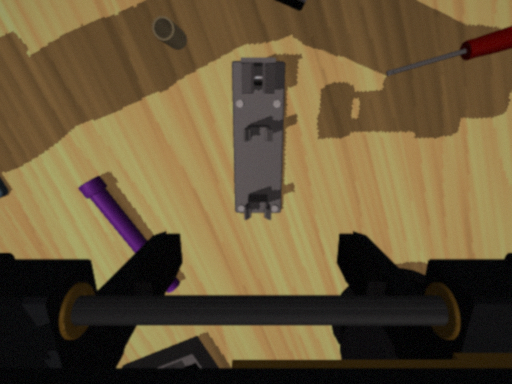

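w3 shows the bracket nearly upright, with its plate spanning columns 233–285. The cup is at the top (row ~70) and the clips are at rows ~130 and ~205. I'll measure the plate edges and screws.

```bash
python3 - <<'E'
from h import *
np.set_printoptions(precision=4,suppress=True)
c=load('w3'); h=cv2.cvtColor(c['pixels'],cv2.COLOR_RGB2HSV)
m=((h[...,1]<50)).astype(np.uint8); m[:, :225]=0;m[:,295:]=0;m[230:]=0;m[:52]=0
pts=[]
for r in range(60,214,8):
    i=np.nonzero(m[r])[0]
    if len(i):
        a=plane(c,(i.min(),r+.5),.012);b=plane(c,(i.max()+1,r+.5),.012); print(r,i.min(),i.max(),a[:2],b[:2],np.linalg.norm(a-b)); pts.append((a+b)/2)
rows=np.nonzero(m[:,235:250].sum(1)>8)[0];print('rows',rows.min(),rows.max())
u=258.5
for z in(0,.012,.079): print(z,plane(c,(u,rows.min()),z),plane(c,(u,rows.max()+1),z))
s=np.array([(240,104),(277,104),(241,209),(278,209)])
for q in s: print('screw',plane(c,q+.5,.013))
# expected projections for bracket model
g=c['pixels'].astype(int).sum(2)
d=c['pixels'][95:225,230:290].copy();cv2.imwrite('pics/c3.png',cv2.resize(cv2.cvtColor(c['pixels'][50:225,225:295],cv2.COLOR_RGB2BGR),None,fx=3.4,fy=3.4,interpolation=cv2.INTER_CUBIC))
E
```

```text
60 241 275 [ 0.5075 -0.0585] [ 0.55   -0.0739] 0.045201734470205084
68 233 283 [ 0.4943 -0.0638] [ 0.5567 -0.0865] 0.06637812664705432
76 233 283 [ 0.4908 -0.0728] [ 0.5536 -0.0957] 0.06689891446062982
84 233 283 [ 0.4871 -0.082 ] [ 0.5505 -0.105 ] 0.06742793887178161
92 233 283 [ 0.4835 -0.0913] [ 0.5473 -0.1145] 0.06796539683891828
100 233 283 [ 0.4797 -0.1007] [ 0.5441 -0.1241] 0.06851149165062681
108 234 282 [ 0.4772 -0.1108] [ 0.5396 -0.1334] 0.0663579455990959
116 234 282 [ 0.4734 -0.1205] [ 0.5362 -0.1434] 0.06689983273824636
124 234 281 [ 0.4695 -0.1305] [ 0.5316 -0.153 ] 0.06607419806538604
132 234 282 [ 0.4655 -0.1405] [ 0.5294 -0.1638] 0.06801059857840536
140 234 281 [ 0.4614 -0.1508] [ 0.5246 -0.1737] 0.06718044094126584
148 235 281 [ 0.4587 -0.1617] [ 0.521  -0.1844] 0.06633606111399323
156 235 281 [ 0.4545 -0.1723] [ 0.5174 -0.1952] 0.06690082942609012
164 235 281 [ 0.4503 -0.1831] [ 0.5137 -0.2062] 0.06747529691185487
172 235 280 [ 0.446  -0.1941] [ 0.5086 -0.2168] 0.0666117413298277
180 235 280 [ 0.4416 -0.2053] [ 0.5047 -0.2282] 0.06719372215460441
188 235 280 [ 0.4371 -0.2166] [ 0.5008 -0.2398] 0.06778596205251906
196 236 279 [ 0.434  -0.2287] [ 0.4954 -0.251 ] 0.06541531144856923
204 236 279 [ 0.4294 -0.2405] [ 0.4914 -0.263 ] 0.06600222257796855
212 244 270 [ 0.436  -0.2566] [ 0.4744 -0.2706] 0.04086810214074912
rows 60 211
0 [ 0.5294 -0.0642  0.    ] [ 0.4553 -0.2678  0.    ]
0.012 [ 0.529  -0.0656  0.012 ] [ 0.4569 -0.2633  0.012 ]
0.079 [ 0.5264 -0.0733  0.079 ] [ 0.4661 -0.2386  0.079 ]
screw [ 0.4874 -0.109   0.013 ]
screw [ 0.5342 -0.126   0.013 ]
screw [ 0.4344 -0.2505  0.013 ]
screw [ 0.4867 -0.2695  0.013 ]
```

View pics/c3.png

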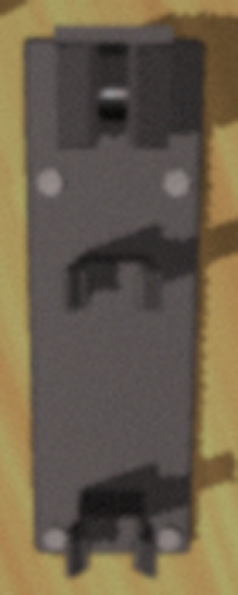

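```bash
python3 - <<'E'
from h import *
np.set_printoptions(precision=1,suppress=True)
c=load('w3'); a=np.radians(-20.2); print('camera',-c['R'].T@c['t'])
X=np.array([np.cos(a),np.sin(a),0]);Y=np.array([-np.sin(a),np.cos(a),0]);O=np.array([.493,-.1645,0])
S=load('s0');D=load('d0')
for y in(-106,-57,-43,43,57,97,106):
  for x,z in((-12,12),(-9.5,79),(9.5,79),(12,79),(0,60)):
    P=O+X*x/1e3+Y*y/1e3+[0,0,z/1e3]; p=proj(c,P)
    print(y,x,z,'w3',p,'crop',(p-[225,50])*3.4,'scene crop',(proj(S,P)-[150,205])*3.333+[0,300],'side crop',(proj(D,P)-[245,205])*2.5+[400,300])
E
```

```text
camera [ 0.5 -0.1  0.4]
-106 -12 12 w3 [250.4 212.5] crop [ 86.3 552.3] scene crop [ 29.4 533.1] side crop [596.8 573.8]
-106 -9.5 79 w3 [250.8 231.6] crop [ 87.7 617.3] scene crop [ 12.3 479.5] side crop [610.9 530.5]
-106 9.5 79 w3 [265.5 231.6] crop [137.6 617.5] scene crop [ 27.3 499.8] side crop [634.1 521.9]
-106 12 79 w3 [267.4 231.6] crop [144.2 617.5] scene crop [ 29.3 502.5] side crop [637.1 520.7]
-106 0 60 w3 [258.2 225.5] crop [112.8 596.8] scene crop [ 25.2 506.1] side crop [619.  538.7]
-57 -12 12 w3 [250.2 181.2] crop [ 85.7 446.1] scene crop [ 92.9 493.6] side crop [568.2 520.6]
-57 -9.5 79 w3 [250.6 195.6] crop [ 87.  494.9] scene crop [ 79.9 439.1] side crop [580.1 475.7]
-57 9.5 79 w3 [265.9 195.6] crop [139.  495.1] scene crop [ 95.3 458.3] side crop [602.6 467.6]
-57 12 79 w3 [267.9 195.6] crop [145.9 495.2] scene crop [ 97.4 460.9] side crop [605.5 466.6]
-57 0 60 w3 [258.3 191. ] crop [113.2 479.5] scene crop [ 91.9 465.4] side crop [588.5 484.6]
-43 -12 12 w3 [250.1 171.9] crop [ 85.5 414.4] scene crop [110.5 482.7] side crop [560.3 506. ]
-43 -9.5 79 w3 [250
[... 1551 characters left out ...]
p [289.1 340.3] side crop [516.6 319.7]
97 12 79 w3 [269.8  60.1] crop [152.3  34.4] scene crop [291.2 342.5] side crop [519.3 318.8]
97 0 60 w3 [258.7  62.3] crop [114.6  41.7] scene crop [281.9 349.2] side crop [505.  336.8]
106 -12 12 w3 [249.5  59.3] crop [83.3 31.6] scene crop [284.7 374.4] side crop [485.3 366.6]
106 -9.5 79 w3 [249.8  50.8] crop [84.3  2.8] scene crop [283.  317.4] side crop [491.6 318.4]
106 9.5 79 w3 [267.6  50.9] crop [144.7   3.1] scene crop [299.5 333.9] side crop [512.1 311.9]
106 12 79 w3 [269.9  50.9] crop [152.7   3.1] scene crop [301.7 336.1] side crop [514.8 311.1]
106 0 60 w3 [258.7  53.6] crop [114.7  12.3] scene crop [292.2 343. ] side crop [500.6 329.1]
```

Projecting the given geometry back into w3 shows the plate isn't centred on the bracket origin. Clips, cup mouth and screws all agree on an offset of -34 mm along y. So the bracket origin is about (0.481, -0.197) with yaw -20.2°. The pipe centre is about (0.508, 0.205) with yaw 7.4°. Back to the pipe.

Request:
move_arm(increments=[{"translation": [0.0024, 0.0391, 0], "roll": 0.0476}, {"translation": [0.0024, 0.0391, 0], "roll": 0.0476}, {"translation": [0.0024, 0.0391, 0], "roll": 0.0476}, {"translation": [0.0024, 0.0391, 0], "roll": 0.0476}, {"translation": [0.0024, 0.0391, 0], "roll": 0.0476}, {"translation": [0.0024, 0.0391, 0], "roll": 0.0476}, {"translation": [0.0024, 0.0391, 0], "roll": 0.0476}, {"translation": [0.0024, 0.0391, 0], "roll": 0.0476}, {"translation": [0.0024, 0.0391, 0], "roll": 0.0476}, {"translation": [0.0024, 0.0391, 0], "roll": 0.0476}, {"translation": [0, 0, 0], "roll": 0}, {"translation": [0, 0, 0], "roll": 0}])

```text
t: 3.63
position: [0.507, 0.2068, 0.2743]
eef_rot: [-180.0, -0.0, 97.6]
force: [-0.3, -0.4, 0.1]
grip_width: 1.003
grip_force: 0.0
```

Request:
move_arm(increments=[{"translation": [0, 0, -0.02], "roll": 0}, {"translation": [0, 0, -0.035], "roll": 0}, {"translation": [0, 0, -0.035], "roll": 0}, {"translation": [0, 0, -0.03], "roll": 0}, {"translation": [0, 0, -0.02], "roll": 0}, {"translation": [0, 0, 0], "roll": 0}, {"translation": [0, 0, 0], "roll": 0}, {"translation": [0, 0, 0], "roll": 0}, {"translation": [0, 0, 0], "roll": 0}])

```text
t: 4.38
position: [0.5094, 0.2031, 0.1366]
eef_rot: [179.8, -0.1, 97.2]
force: [0.4, 0.2, 0.4]
grip_width: 0.999
grip_force: 0.0
```

```bash
python3 - <<'E'
from h import *
np.set_printoptions(precision=4,suppress=True)
c=snap('wrist','w4'); s=robot.sense(); print(s['position'],s['eef_rot'],s['force'],s['t'])
p=proj(c,(.508,.205,.045)); print(p)
im=np.asarray(c['pixels']).astype(int)
for r in range(10,384,22):
    row=im[r,180:340]; m=(row.min(1)/np.maximum(row.max(1),1)>.6)&(row.max(1)>75); i=np.nonzero(m)[0]
    if len(i): print(r,i.min()+180,i.max()+180,plane(c,((i.min()+i.max()+1)/2+180,r+.5),.045))
E
```

```text
[0.5093 0.2032 0.1364] [179.8376  -0.0618  97.1757] [ 0.0689 -0.3728  0.4689] 4.4333
[256.0681 193.1821]
10 311 312 [0.5312 0.3464 0.045 ]
32 308 308 [0.5312 0.3323 0.045 ]
54 305 306 [0.5319 0.3176 0.045 ]
76 240 303 [0.5088 0.2993 0.045 ]
98 240 298 [0.509  0.2832 0.045 ]
120 241 270 [0.5006 0.2654 0.045 ]
142 241 270 [0.5027 0.2481 0.045 ]
164 242 269 [0.5049 0.23   0.045 ]
186 242 269 [0.5072 0.2109 0.045 ]
208 243 269 [0.5101 0.1911 0.045 ]
230 242 269 [0.5122 0.17   0.045 ]
252 246 268 [0.5162 0.1482 0.045 ]
274 247 268 [0.5196 0.125  0.045 ]
```

View pics/w4.png

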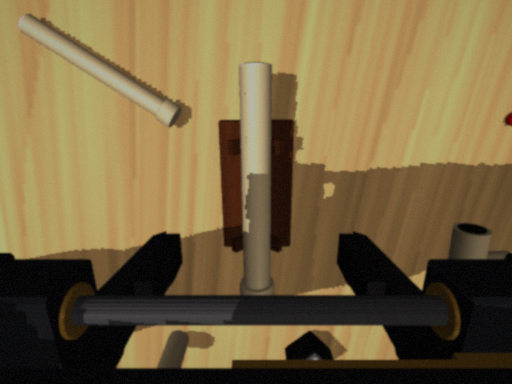

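w4 shows the pipe centred between the fingers, with its open end at (256,63) and its cap starting at row ~279. I'll go down and grip.

Request:
move_arm(increments=[{"translation": [-0.001, 0.002, -0.02], "roll": 0}, {"translation": [0, 0, -0.025], "roll": 0}, {"translation": [0, 0, -0.025], "roll": 0}, {"translation": [0, 0, -0.02], "roll": 0}, {"translation": [0, 0, -0.014], "roll": 0}, {"translation": [0, 0, -0.006], "roll": 0}, {"translation": [0, 0, 0], "roll": 0}, {"translation": [0, 0, 0], "roll": 0}, {"translation": [0, 0, 0], "roll": 0}])

```text
t: 5.18
position: [0.5083, 0.2052, 0.026]
eef_rot: [179.9, -0.0, 97.2]
force: [-0.1, -1.0, 0.3]
grip_width: 1.002
grip_force: 0.0
```

Request:
move_arm(increments=[{"translation": [0, 0, 0], "roll": 0}, {"translation": [0, 0, 0], "roll": 0}, {"translation": [0, 0, 0], "roll": 0}, {"translation": [0, 0, 0], "roll": 0}, {"translation": [0, 0, 0], "roll": 0}, {"translation": [0, 0, 0], "roll": 0}, {"translation": [0, 0, 0], "roll": 0}, {"translation": [0, 0, 0], "roll": 0}, {"translation": [0, 0, 0], "roll": 0}, {"translation": [0, 0, 0], "roll": 0}], fingers=0.01)

```text
t: 6.02
position: [0.5069, 0.2048, 0.0246]
eef_rot: [-180.0, 0.0, 97.2]
force: [-1.5, 0.6, 2.3]
grip_width: 0.268
grip_force: 22.8
```

Request:
move_arm(increments=[{"translation": [0, 0, 0], "roll": 0}, {"translation": [0, 0, 0], "roll": 0}, {"translation": [0, 0, 0.01], "roll": 0}, {"translation": [0, 0, 0.02], "roll": 0}, {"translation": [0, 0, 0.025], "roll": 0}, {"translation": [0, 0, 0.025], "roll": 0}, {"translation": [0, 0, 0.025], "roll": 0}, {"translation": [0, 0, 0.02], "roll": 0}, {"translation": [0, 0, 0.01], "roll": 0}, {"translation": [0, 0, 0], "roll": 0}, {"translation": [0, 0, 0], "roll": 0}, {"translation": [0, 0, 0], "roll": 0}])

```text
t: 7.02
position: [0.5064, 0.2046, 0.1586]
eef_rot: [-179.9, 0.0, 97.2]
force: [0.6, -0.2, -1.1]
grip_width: 0.266
grip_force: 29.7
```

```bash
python3 - <<'E'
from h import *
np.set_printoptions(precision=4,suppress=True)
c=snap('wrist','w5'); s=robot.sense(); print(s['position'],s['eef_rot'],s['force'],s['t'],s['grip_width'])
print(proj(c,s['position']+[0,0,.0187]))
cv2.imwrite('pics/w5c.png',cv2.cvtColor(np.asarray(c['pixels'])[0:384,150:370],cv2.COLOR_RGB2BGR))
im=np.asarray(c['pixels']).astype(int); z=s['position'][2]+.0187
for r in range(4,300,22):
    row=im[r,215:300]; m=(row.min(1)/np.maximum(row.max(1),1)>.6)&(row.max(1)>75); i=np.nonzero(m)[0]
    if len(i): print(r,i.min()+215,i.max()+215,plane(c,((i.min()+i.max()+1)/2+215,r+.5),z))
E
```

```text
[0.5063 0.2045 0.1584] [-179.8704    0.0534   97.1927] [ 0.8369  0.1295 -1.5397] 7.0667 0.26497653671452687
[256.3224 264.2575]
26 215 215 [0.4777 0.3075 0.1771]
48 228 289 [0.4955 0.3019 0.1771]
70 229 288 [0.4965 0.2938 0.1771]
92 229 299 [0.4998 0.2857 0.1771]
114 230 287 [0.4986 0.2767 0.1771]
136 231 287 [0.5    0.2676 0.1771]
158 231 286 [0.501  0.2579 0.1771]
180 232 285 [0.5022 0.2479 0.1771]
202 233 285 [0.5038 0.2373 0.1771]
224 238 284 [0.5061 0.2264 0.1771]
246 239 283 [0.5076 0.2147 0.1771]
268 239 283 [0.5092 0.2024 0.1771]
290 239 282 [0.5106 0.1894 0.1771]
```

View pics/w5c.png

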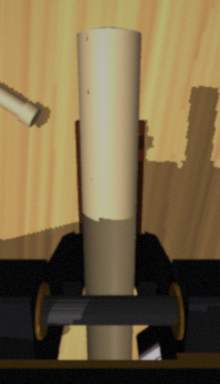

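w5 shows the pipe held straight, with its open end about 103 mm ahead of the TCP. I'll carry it above the clips.

Request:
move_arm(increments=[{"translation": [-0.0027, -0.0348, 0], "roll": -0.0399}, {"translation": [-0.0027, -0.0348, 0], "roll": -0.0399}, {"translation": [-0.0027, -0.0348, 0], "roll": -0.0399}, {"translation": [-0.0027, -0.0348, 0], "roll": -0.0399}, {"translation": [-0.0027, -0.0348, 0], "roll": -0.0399}, {"translation": [-0.0027, -0.0348, 0], "roll": -0.0399}, {"translation": [-0.0027, -0.0348, 0], "roll": -0.0399}, {"translation": [-0.0027, -0.0348, 0], "roll": -0.0399}, {"translation": [-0.0027, -0.0348, 0], "roll": -0.0399}, {"translation": [-0.0027, -0.0348, 0], "roll": -0.0399}, {"translation": [-0.0027, -0.0348, 0], "roll": -0.0399}, {"translation": [-0.0027, -0.0342, 0], "roll": -0.0399}])

```text
t: 8.07
position: [0.4737, -0.2137, 0.1586]
eef_rot: [-179.9, 0.0, 69.6]
force: [0.2, 0.4, -2.1]
grip_width: 0.263
grip_force: 29.7
```

Request:
move_arm(increments=[{"translation": [0, 0, 0], "roll": 0}, {"translation": [0, 0, -0.02], "roll": 0}, {"translation": [0, 0, -0.025], "roll": 0}, {"translation": [0, 0, -0.02], "roll": 0}, {"translation": [0, 0, -0.008], "roll": 0}, {"translation": [0, 0, 0], "roll": 0}, {"translation": [0, 0, 0], "roll": 0}, {"translation": [0, 0, 0], "roll": 0}, {"translation": [0, 0, 0], "roll": 0}])

```text
t: 8.82
position: [0.4756, -0.2124, 0.0877]
eef_rot: [179.9, -0.0, 69.8]
force: [0.1, -0.2, -1.1]
grip_width: 0.266
grip_force: 29.7
```

```bash
python3 - <<'E'
from h import *
np.set_printoptions(precision=4,suppress=True)
a=snap('scene','s6');b=snap('side','d6');c=snap('wrist','w6'); s=robot.sense(); print(s['position'],s['eef_rot'],s['force'],s['t'])
f=lambda c,x,y,w,h:cv2.resize(cv2.cvtColor(np.asarray(c['pixels'])[y:y+h,x:x+w],cv2.COLOR_RGB2BGR),(400,300),interpolation=cv2.INTER_CUBIC)
cv2.imwrite('pics/m6.png',np.vstack([np.hstack([f(a,150,185,140,105),f(b,235,195,160,120)]),np.hstack([f(c,156,60,200,150),f(c,0,0,512,384)])]))
E
```

```text
[ 0.4753 -0.2122  0.0874] [179.9232  -0.0079  69.765 ] [-0.4073 -0.0294 -1.4043] 8.9667
```

View pics/m6.png

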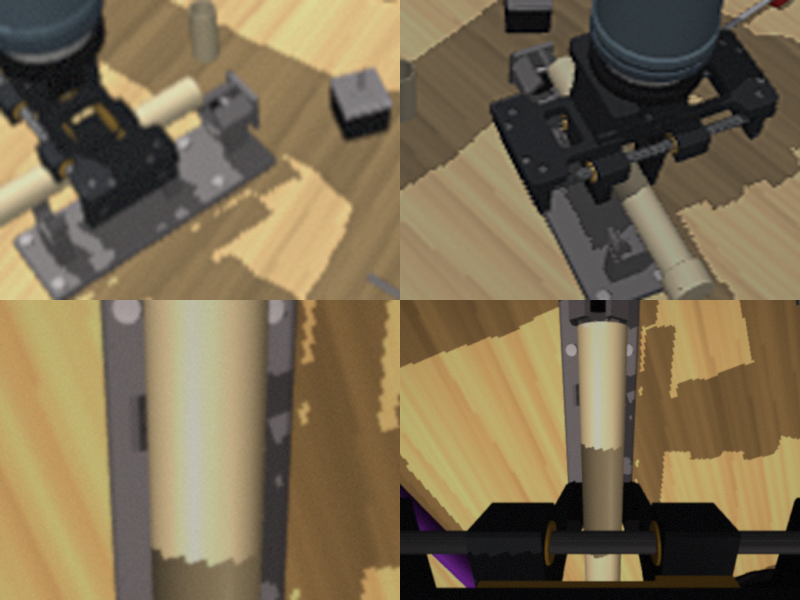

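```bash
python3 - <<'E'
from h import *
np.set_printoptions(precision=4,suppress=True)
c=load('w6');X=np.array([.9385,-.345,0]);Y=np.array([.345,.9385,0]);im=c['pixels'].astype(int)
h=cv2.cvtColor(c['pixels'],cv2.COLOR_RGB2HSV)
print('cam L',X@(-c['R'].T@c['t']),'tool L .5193')
for r in range(34,200,14):
    g=(h[r,:,1]<55)&(np.arange(512)>190)&(np.arange(512)<320); i=np.nonzero(g)[0]
    row=im[r];p=(row.max(1)>115)&(h[r,:,1]<75)&(np.arange(512)>215)&(np.arange(512)<300); j=np.nonzero(p)[0]
    if len(i) and len(j):
        L=lambda u,z:X@plane(c,(u,r+.5),z)
        print(r,i.min(),i.max(),j.min(),j.max(),'plate',L(i.min(),.012),L(i.max()+1,.012),(L(i.min(),.012)+L(i.max()+1,.012))/2,'pipe',(L(j.min(),.106)+L(j.max()+1,.106))/2)
print(im[10:40:2,256].sum(1), [Y@plane(c,(256,r),.1186) for r in(20,24,28)],[Y@plane(c,(256,r),.079) for r in(0,10,20,24,28)])
E
```

```text
cam L 0.520913495408183 tool L .5193
34 206 304 234 269 plate 0.4851187305278215 0.5527431432681429 0.5189309368979822 pipe 0.5183914971257091
48 206 303 227 268 plate 0.48461726519737475 0.5524542242878863 0.5185357447426305 pipe 0.5167517610779997
62 207 303 216 298 plate 0.48480336548042197 0.5528595086826902 0.5188314370815561 pipe 0.5205212080541344
76 208 302 228 267 plate 0.4849945859592855 0.5525642416334293 0.5187794137963574 pipe 0.5166106310945662
90 209 302 241 268 plate 0.48519114089008486 0.5529823659779665 0.5190867534340257 pipe 0.5194416799647139
104 209 301 241 269 plate 0.48466232850955465 0.5526804835029512 0.5186714060062529 pipe 0.519617697851958
118 210 300 242 267 plate 0.48485975525548014 0.5523699406788836 0.5186148479671818 pipe 0.5193716682442348
132 211 299 242 268 plate 0.48506293008094353 0.5520503594126741 0.5185566447468088 pipe 0.5195517883016494
146 211 299 230 269 plate 0.4845087927403709 0.552485593123391 0.5184971929318809 pipe 0.5171006448578002
160 212 298 230 270 plate 0.4847127965976641 0.552158162691457 0.5184354796445605 pipe 0.5172521406233833
174 213 297 231 270 plate 0.48492301122416415 0.5518207671746982 0.5183718891994311 pipe 0.517408119307841
188 214 297 245 270 plate 0.485139724628438 0.5522726308039599 0.518706177716199 pipe 0.5205577223086684
[  9   5  28 123 163 160 164 154 200 495 521 521 536 522 527] [np.float64(0.07046154009466385), np.float64(0.06922543518286006), np.float64(0.06798005682216873)] [np.float64(0.08779523842762829), np.float64(0.08376792607782849), np.float64(0.07966564238516435), np.float64(0.07800326624260544), np.float64(0.07632841869891978)]
```

By relative measurement in every view, the pipe sits about 2.5 mm too far to +x of the bracket. I'll correct that and go down to just above the clip mouths. The open end clears the cup mouth by about 10 mm.

Request:
move_arm(increments=[{"translation": [-0.0012, 0.0005, -0.006], "roll": 0}, {"translation": [-0.0011, 0.0004, -0.008], "roll": 0}, {"translation": [0, 0, -0.006], "roll": 0}, {"translation": [0, 0, -0.002], "roll": 0}, {"translation": [0, 0, 0], "roll": 0}, {"translation": [0, 0, 0], "roll": 0}, {"translation": [0, 0, 0], "roll": 0}])

```text
t: 9.55
position: [0.4726, -0.2114, 0.0648]
eef_rot: [180.0, 0.0, 69.7]
force: [0.1, 0.4, -1.6]
grip_width: 0.263
grip_force: 29.7
```

Request:
move_arm(increments=[{"translation": [0, 0, -0.002], "roll": 0}, {"translation": [0, 0, -0.002], "roll": 0}, {"translation": [0, 0, -0.002], "roll": 0}, {"translation": [0, 0, 0], "roll": 0}, {"translation": [0, 0, 0], "roll": 0}, {"translation": [0, 0, 0], "roll": 0}])

```text
t: 10.05
position: [0.4728, -0.2114, 0.0588]
eef_rot: [180.0, 0.0, 69.8]
force: [0.1, 0.6, 0.0]
grip_width: 0.261
grip_force: 29.6
```

Request:
move_arm(increments=[{"translation": [0, 0, -0.001], "roll": 0}, {"translation": [0, 0, -0.001], "roll": 0}, {"translation": [0, 0, 0], "roll": 0}, {"translation": [0, 0, 0], "roll": 0}])

```text
t: 10.38
position: [0.4728, -0.2115, 0.0572]
eef_rot: [180.0, -0.0, 69.7]
force: [-0.2, 0.4, 5.9]
grip_width: 0.268
grip_force: 29.2
```

Request:
move_arm(increments=[{"translation": [0, 0, -0.001], "roll": 0}, {"translation": [0, 0, -0.001], "roll": 0}, {"translation": [0, 0, 0], "roll": 0}, {"translation": [0, 0, 0], "roll": 0}])

```text
t: 10.72
position: [0.4728, -0.2117, 0.0553]
eef_rot: [179.9, -0.0, 69.7]
force: [-1.3, -0.3, 6.4]
grip_width: 0.263
grip_force: 29.1
```

Contact is even, with hardly any sideways force. I'll keep pressing in small steps.

Request:
move_arm(increments=[{"translation": [0, 0, -0.001], "roll": 0}, {"translation": [0, 0, -0.001], "roll": 0}, {"translation": [0, 0, 0], "roll": 0}, {"translation": [0, 0, 0], "roll": 0}])

```text
t: 11.05
position: [0.4727, -0.2117, 0.0531]
eef_rot: [180.0, 0.0, 69.7]
force: [-0.9, -0.7, 5.2]
grip_width: 0.263
grip_force: 29.2
```

Request:
move_arm(increments=[{"translation": [0, 0, -0.001], "roll": 0}, {"translation": [0, 0, -0.001], "roll": 0}, {"translation": [0, 0, 0], "roll": 0}, {"translation": [0, 0, 0], "roll": 0}])

```text
t: 11.38
position: [0.4726, -0.2116, 0.0507]
eef_rot: [180.0, 0.0, 69.7]
force: [1.0, -2.5, -0.1]
grip_width: 0.262
grip_force: 29.6
```

Request:
move_arm(increments=[{"translation": [0, 0, -0.001], "roll": 0}, {"translation": [0, 0, -0.001], "roll": 0}, {"translation": [0, 0, 0], "roll": 0}, {"translation": [0, 0, 0], "roll": 0}])

```text
t: 11.72
position: [0.4724, -0.211, 0.0482]
eef_rot: [-180.0, 0.0, 69.8]
force: [2.0, -1.9, -6.0]
grip_width: 0.26
grip_force: 30.0
```

Request:
move_arm(increments=[{"translation": [0, 0, -0.001], "roll": 0}, {"translation": [0, 0, -0.001], "roll": 0}, {"translation": [0, 0, 0], "roll": 0}, {"translation": [0, 0, 0], "roll": 0}])

```text
t: 12.05
position: [0.4723, -0.2105, 0.0463]
eef_rot: [-179.9, -0.0, 69.8]
force: [2.1, 0.1, -7.1]
grip_width: 0.262
grip_force: 30.2
```

Request:
move_arm(increments=[{"translation": [0, 0, -0.001], "roll": 0}, {"translation": [0, 0, -0.001], "roll": 0}, {"translation": [0, 0, 0], "roll": 0}, {"translation": [0, 0, 0], "roll": 0}])

```text
t: 12.38
position: [0.4728, -0.2111, 0.0449]
eef_rot: [180.0, -0.0, 69.8]
force: [2.0, 2.3, 0.6]
grip_width: 0.26
grip_force: 29.6
```

Request:
move_arm(increments=[{"translation": [0, 0, -0.001], "roll": 0}, {"translation": [0, 0, -0.001], "roll": 0}, {"translation": [0, 0, 0], "roll": 0}, {"translation": [0, 0, 0], "roll": 0}])

```text
t: 12.72
position: [0.473, -0.2116, 0.0436]
eef_rot: [179.9, -0.0, 69.7]
force: [-0.1, 2.3, 9.4]
grip_width: 0.26
grip_force: 28.8
```

Request:
move_arm(increments=[{"translation": [0, 0, -0.001], "roll": 0}, {"translation": [0, 0, 0], "roll": 0}, {"translation": [0, 0, 0], "roll": 0}])

```text
t: 12.97
position: [0.4731, -0.2118, 0.0429]
eef_rot: [179.9, -0.0, 69.7]
force: [-0.6, 1.7, 12.7]
grip_width: 0.261
grip_force: 28.6
```

```bash
python3 - <<'E'
from h import *
np.set_printoptions(precision=4,suppress=True)
a=snap('scene','s7');b=snap('side','d7');c=snap('wrist','w7'); s=robot.sense(); print(s['position'],s['eef_rot'],s['force'],s['ft_torque'],s['t'])
f=lambda c,x,y,w,h:cv2.resize(cv2.cvtColor(np.asarray(c['pixels'])[y:y+h,x:x+w],cv2.COLOR_RGB2BGR),(400,300),interpolation=cv2.INTER_CUBIC)
cv2.imwrite('pics/m7.png',np.vstack([np.hstack([f(a,130,195,140,105),f(b,245,195,140,105)]),np.hstack([f(c,156,0,200,150),f(a,200,200,80,60)])]))
E
```

```text
[ 0.4731 -0.2118  0.0428] [179.9115  -0.0124  69.7475] [-1.3658  2.6564 12.2117] [0.2562 0.2658 0.0551] 13.1167
```

View pics/m7.png

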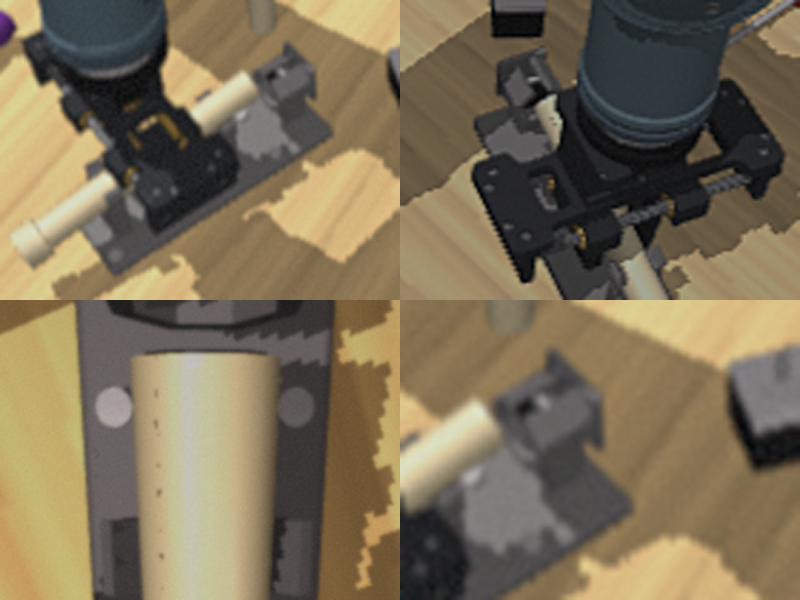

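The wrist crop shows the pipe sunk between both clip arms, with the open end just short of the cup. I'll press a little more to be sure both clips are seated.

Request:
move_arm(increments=[{"translation": [0, 0, -0.001], "roll": 0}, {"translation": [0, 0, 0], "roll": 0}, {"translation": [0, 0, 0], "roll": 0}])

```text
t: 13.37
position: [0.4731, -0.2118, 0.042]
eef_rot: [179.9, -0.0, 69.7]
force: [-1.2, 2.9, 14.6]
grip_width: 0.256
grip_force: 28.5
```

Request:
move_arm(increments=[{"translation": [0, 0, -0.001], "roll": 0}, {"translation": [0, 0, 0], "roll": 0}, {"translation": [0, 0, 0], "roll": 0}])

```text
t: 13.62
position: [0.4731, -0.2118, 0.041]
eef_rot: [179.9, -0.0, 69.7]
force: [-1.1, 3.3, 13.0]
grip_width: 0.254
grip_force: 28.5
```

```bash
python3 - <<'E'
from h import *
np.set_printoptions(precision=4,suppress=True)
s=robot.sense(); print(s['position'],s['eef_rot'],s['force'],s['ft_torque'],s['t'])
c=load('w7');S=load('s7');X=np.array([.9385,-.345,0]);Y=np.array([.345,.9385,0])
P=np.array([.4731,-.2118,0])
h=cv2.cvtColor(c['pixels'],cv2.COLOR_RGB2HSV)
for r in (30,50,70,90,110,130):
    row=h[r,200:310]; g=np.abs(np.diff(c['pixels'][r,200:310].astype(int).sum(1))); l=200+np.argmax(g[10:40])+10; rr=200+70+np.argmax(g[70:105]); print(r,l,rr,rr-l)
for z in(.058,.060,.062,.064,.066):
    y=Y*.1; A=P+y*1.0+[0,0,z]; dpx=[proj(c,A+X*.0125),proj(c,A-X*.0125)]
    print(z,'width at open',np.linalg.norm(dpx[0]-dpx[1]),'row',dpx[0][1],'scene cap',proj(S,P-Y*.105+[0,0,z]),'scene open top',proj(S,P+Y*.104+[0,0,z+.0125]))
E
```

```text
[ 0.4731 -0.2118  0.041 ] [179.9024  -0.0126  69.7424] [-1.0953  3.2716 13.0223] [0.2771 0.3558 0.0262] 13.6167
30 221 303 82
50 220 292 72
70 223 293 70
90 225 293 68
110 225 292 67
130 225 294 69
0.058 width at open 61.317881380465494 row 46.10805284338172 scene cap [135.7248 279.7367] scene open top [218.0985 225.8067]
0.06 width at open 62.32357196746656 row 45.22048486072876 scene cap [135.511 279.234] scene open top [218.0356 225.2617]
0.062 width at open 63.362801830325914 row 44.30332134351636 scene cap [135.2965 278.7296] scene open top [217.9724 224.7149]
0.064 width at open 64.43727719704657 row 43.35505692014087 scene cap [135.0812 278.2234] scene open top [217.909  224.1663]
0.066 width at open 65.54882202557033 row 42.37408236420122 scene cap [134.8651 277.7154] scene open top [217.8454 223.616 ]
```

Request:
move_arm(increments=[{"translation": [0, 0, -0.001], "roll": 0}, {"translation": [0, 0, 0], "roll": 0}, {"translation": [0, 0, 0], "roll": 0}])

```text
t: 13.87
position: [0.4731, -0.2118, 0.0398]
eef_rot: [179.9, -0.0, 69.7]
force: [-0.2, 2.1, 11.7]
grip_width: 0.256
grip_force: 28.7
```

Request:
move_arm(increments=[{"translation": [0, 0, -0.001], "roll": 0}, {"translation": [0, 0, 0], "roll": 0}, {"translation": [0, 0, 0], "roll": 0}])

```text
t: 14.12
position: [0.4729, -0.2118, 0.0384]
eef_rot: [179.9, 0.0, 69.7]
force: [1.3, 1.5, 4.7]
grip_width: 0.249
grip_force: 29.2
```

```bash
python3 - <<'E'
from h import *
np.set_printoptions(precision=4,suppress=True)
c=snap('wrist','w8');a=snap('scene','s8');s=robot.sense(); print(s['position'],s['eef_rot'],s['force'],s['ft_torque'],s['t'])
f=lambda c,x,y,w,h:cv2.resize(cv2.cvtColor(np.asarray(c['pixels'])[y:y+h,x:x+w],cv2.COLOR_RGB2BGR),(400,300),interpolation=cv2.INTER_CUBIC)
d=load('w7'); print(np.abs(c['R']-d['R']).max(),c['t']-d['t'])
for k,q in(('w7',d),('w8',c)):
    im=np.asarray(q['pixels']).astype(int); 
    for r in(40,60,80,100): 
        g=np.abs(np.diff(im[r].sum(1))); print(k,r,215+np.argsort(-g[215:235])[:2],285+np.argsort(-g[285:305])[:2])
    col=im[15:40,250].sum(1); print(k,col)
E
```

```text
[ 0.4729 -0.2118  0.0384] [179.9305   0.012   69.7508] [0.2497 1.5196 6.3962] [ 0.0829 -0.0174  0.0752] 14.2167
0.0003718634772207491 [ 0.0002  0.0012 -0.0041]
w7 40 [222 221] [296 291]
w7 60 [219 234] [297 296]
w7 80 [224 226] [292 293]
w7 100 [225 226] [292 290]
w7 [243 288 298 289 297 298 301 295 282 248 241 396 536 570 568 560 567 577
 577 572 564 565 565 564 570]
w8 40 [223 224] [291 286]
w8 60 [217 216] [299 292]
w8 80 [225 226] [292 288]
w8 100 [226 228] [286 291]
w8 [293 286 301 297 291 294 287 268 295 424 541 570 571 565 559 558 566 560
 562 551 561 569 554 555 557]
```

Resistance rose to ~14 N and then gave way, so the second clip has snapped. I'll push on to the rigid seat.

Request:
move_arm(increments=[{"translation": [0, 0, -0.001], "roll": 0}, {"translation": [0, 0, 0], "roll": 0}, {"translation": [0, 0, 0], "roll": 0}])

```text
t: 14.47
position: [0.4724, -0.2117, 0.0366]
eef_rot: [180.0, 0.0, 69.7]
force: [1.2, -0.8, -2.9]
grip_width: 0.249
grip_force: 29.9
```

Request:
move_arm(increments=[{"translation": [0, 0, -0.001], "roll": 0}, {"translation": [0, 0, 0], "roll": 0}, {"translation": [0, 0, 0], "roll": 0}])

```text
t: 14.72
position: [0.4723, -0.2117, 0.0353]
eef_rot: [-180.0, 0.0, 69.7]
force: [3.2, -0.8, -7.0]
grip_width: 0.252
grip_force: 30.2
```

```bash
python3 - <<'E'
from h import *
np.set_printoptions(precision=4,suppress=True)
s=robot.sense(); print(s['position'],s['eef_rot'],s['force'],s['ft_torque'],s['grip_width'],s['t'])
E
```

```text
[ 0.4723 -0.2117  0.0353] [-179.9947    0.0479   69.7341] [ 3.165  -0.8135 -7.0166] [-0.6015 -0.4827 -0.0098] 0.25156437225147854 14.7167
```

Request:
move_arm(increments=[{"translation": [0, 0, -0.001], "roll": 0}, {"translation": [0, 0, 0], "roll": 0}, {"translation": [0, 0, 0], "roll": 0}])

```text
t: 14.97
position: [0.4725, -0.2116, 0.0349]
eef_rot: [180.0, 0.0, 69.7]
force: [1.4, -2.6, -0.5]
grip_width: 0.25
grip_force: 29.6
```

Request:
move_arm(increments=[{"translation": [0, 0, -0.001], "roll": 0}, {"translation": [0, 0, 0], "roll": 0}, {"translation": [0, 0, 0], "roll": 0}])

```text
t: 15.22
position: [0.4726, -0.2116, 0.0345]
eef_rot: [180.0, -0.0, 69.7]
force: [-1.7, -1.1, 9.1]
grip_width: 0.253
grip_force: 28.9
```

Request:
move_arm(increments=[{"translation": [0, 0, -0.001], "roll": 0}, {"translation": [0, 0, 0], "roll": 0}, {"translation": [0, 0, 0], "roll": 0}])

```text
t: 15.47
position: [0.4726, -0.2116, 0.0339]
eef_rot: [180.0, -0.0, 69.7]
force: [-2.7, -0.2, 15.1]
grip_width: 0.245
grip_force: 28.7
```

```bash
python3 - <<'E'
from h import *
np.set_printoptions(precision=4,suppress=True)
s=robot.sense(); print(s['position'],s['eef_rot'],s['force'],s['ft_torque'],s['grip_width'],s['t'])
E
```

```text
[ 0.4726 -0.2116  0.0339] [179.9691  -0.0339  69.7231] [-2.7374 -0.1533 15.0882] [0.0688 0.6999 0.0198] 0.24469793836590184 15.4667
```

Request:
move_arm(increments=[{"translation": [0, 0, -0.001], "roll": 0}, {"translation": [0, 0, 0], "roll": 0}, {"translation": [0, 0, 0], "roll": 0}])

```text
t: 15.72
position: [0.4727, -0.2116, 0.0332]
eef_rot: [180.0, -0.0, 69.7]
force: [-4.1, 0.1, 19.2]
grip_width: 0.248
grip_force: 28.9
```

```bash
python3 - <<'E'
from h import *
np.set_printoptions(precision=4,suppress=True)
a=snap('scene','s9');b=snap('side','d9');c=snap('wrist','w9'); s=robot.sense(); print(s['position'],s['force'],s['ft_torque'],s['t'])
# lower/upper edge of cap and pipe in scene: cream mask line fit, check height along the pipe via axis at known vertical plane (bracket x=0)
X=np.array([.9385,-.345,0]);Y=np.array([.345,.9385,0])
for nm in('s7','s8','s9'):
    q=load(nm); h=cv2.cvtColor(q['pixels'],cv2.COLOR_RGB2HSV); m=((h[...,1]<85)&(h[...,2]>140)).astype(np.uint8); m[:, :128]=0;m[:200]=0;m[295:]=0;m[:,235:]=0
    n,L,st,ce=cv2.connectedComponentsWithStats(m)
    for k in range(1,n):
        if st[k,4]>60:
            yy,xx=np.nonzero(L==k); u=(xx.mean()+.5,yy.mean()+.5); o,d=ray(q,u); t=(.5170-X@o)/(X@d); p=o+t*d
            print(nm,st[k],np.array(u),'along',Y@p+.0189,'z',p[2])
E
```

```text
[ 0.4727 -0.2116  0.0332] [-2.8711  1.0563 18.3605] [0.0939 0.8239 0.0208] 15.8667
s7 [196 219  24  21 230] [208.2348 229.8217] along 0.061139282511629235 z 0.07702204572524196
s7 [133 255  38  34 422] [151.3412 271.1635] along -0.08601246073773504 z 0.05476278448801508
s8 [196 222  24  20 225] [208.7756 231.7044] along 0.06179778378198048 z 0.06955630367076493
s8 [132 255  38  32 408] [150.6814 270.6348] along -0.086922522748359 z 0.05777339198050313
s9 [197 225  24  19 203] [209.3768 233.7906] along 0.06254254528504694 z 0.061166980648855396
s9 [132 255  38  30 406] [149.9606 270.0271] along -0.08788916944387692 z 0.061137776608722105
```

In the scene view both ends now stand at 61 mm, so the pipe is level and seated in both clips. I'll ease the downward press and start sliding along the bracket's y axis (0.345, 0.939).

Request:
move_arm(increments=[{"translation": [0, 0, 0.001], "roll": 0}, {"translation": [0, 0, 0.0007], "roll": 0}, {"translation": [0, 0, 0], "roll": 0}, {"translation": [0, 0, 0], "roll": 0}])

```text
t: 16.2
position: [0.4726, -0.2114, 0.0334]
eef_rot: [180.0, 0.0, 69.8]
force: [-0.6, -1.9, 0.6]
grip_width: 0.242
grip_force: 29.8
```

Request:
move_arm(increments=[{"translation": [0.0003, 0.0009, 0], "roll": 0}, {"translation": [0.0003, 0.0009, 0], "roll": 0}, {"translation": [0.0003, 0.0009, 0], "roll": 0}, {"translation": [0.0004, 0.0009, 0], "roll": 0}, {"translation": [0.0003, 0.0009, 0], "roll": 0}, {"translation": [0.0004, 0.001, 0], "roll": 0}])

```text
t: 16.7
position: [0.4747, -0.2058, 0.0335]
eef_rot: [180.0, 0.0, 69.7]
force: [0.1, -4.2, 0.1]
grip_width: 0.248
grip_force: 29.8
```

Request:
move_arm(increments=[{"translation": [0.0003, 0.0009, 0], "roll": 0}, {"translation": [0.0003, 0.0009, 0], "roll": 0}, {"translation": [0.0003, 0.0009, 0], "roll": 0}, {"translation": [0.0004, 0.0009, 0], "roll": 0}])

```text
t: 17.03
position: [0.476, -0.2021, 0.0334]
eef_rot: [180.0, 0.0, 69.8]
force: [0.8, -3.1, -0.5]
grip_width: 0.248
grip_force: 29.9
```

Sliding friction is about 3–4 N. Small steps now, watching the force along y.

Request:
move_arm(increments=[{"translation": [0.0003, 0.0009, 0], "roll": 0}, {"translation": [0.0003, 0.0009, 0], "roll": 0}, {"translation": [0.0004, 0.001, 0], "roll": 0}])

```text
t: 17.28
position: [0.477, -0.1994, 0.0334]
eef_rot: [180.0, 0.0, 69.7]
force: [1.6, -3.8, -1.0]
grip_width: 0.246
grip_force: 29.9
```

Request:
move_arm(increments=[{"translation": [0.0003, 0.0009, 0], "roll": 0}, {"translation": [0.0003, 0.0009, 0], "roll": 0}, {"translation": [0.0004, 0.001, 0], "roll": 0}])

```text
t: 17.53
position: [0.478, -0.1965, 0.0335]
eef_rot: [180.0, 0.0, 69.8]
force: [2.0, -3.7, 0.0]
grip_width: 0.25
grip_force: 29.9
```

Request:
move_arm(increments=[{"translation": [0.0003, 0.0009, 0], "roll": 0}, {"translation": [0.0004, 0.001, 0], "roll": 0}, {"translation": [0, 0, 0], "roll": 0}])

```text
t: 17.78
position: [0.4788, -0.1942, 0.0335]
eef_rot: [180.0, -0.0, 69.8]
force: [2.8, -2.1, -0.0]
grip_width: 0.246
grip_force: 29.8
```

Request:
move_arm(increments=[{"translation": [0.0003, 0.0009, 0], "roll": 0}, {"translation": [0.0004, 0.001, 0], "roll": 0}, {"translation": [0, 0, 0], "roll": 0}])

```text
t: 18.03
position: [0.4794, -0.1924, 0.0334]
eef_rot: [180.0, -0.0, 69.8]
force: [2.1, -2.7, 0.2]
grip_width: 0.246
grip_force: 29.8
```

Request:
move_arm(increments=[{"translation": [0.0006, 0.0008, 0], "roll": 0}, {"translation": [0.0004, 0.001, 0], "roll": 0}, {"translation": [0, 0, 0], "roll": 0}])

```text
t: 18.28
position: [0.4802, -0.1907, 0.0334]
eef_rot: [-180.0, -0.0, 69.8]
force: [2.5, -2.2, 0.5]
grip_width: 0.248
grip_force: 29.8
```

Request:
move_arm(increments=[{"translation": [0.0003, 0.0009, 0], "roll": 0}, {"translation": [0.0004, 0.001, 0], "roll": 0}, {"translation": [0, 0, 0], "roll": 0}])

```text
t: 18.53
position: [0.4809, -0.1889, 0.0335]
eef_rot: [-180.0, -0.0, 69.8]
force: [1.5, -3.4, 1.9]
grip_width: 0.247
grip_force: 29.8
```

Request:
move_arm(increments=[{"translation": [0.0003, 0.0009, 0], "roll": 0}, {"translation": [0.0004, 0.001, 0], "roll": 0}, {"translation": [0, 0, 0], "roll": 0}])

```text
t: 18.78
position: [0.4814, -0.1875, 0.0334]
eef_rot: [-180.0, 0.0, 69.7]
force: [0.4, -4.7, 2.0]
grip_width: 0.25
grip_force: 29.8
```

Request:
move_arm(increments=[{"translation": [0.0003, 0.0009, 0], "roll": 0}, {"translation": [0.0004, 0.001, 0], "roll": 0}, {"translation": [0, 0, 0], "roll": 0}])

```text
t: 19.03
position: [0.4814, -0.1873, 0.0334]
eef_rot: [180.0, 0.2, 69.7]
force: [-1.2, -9.7, 0.4]
grip_width: 0.247
grip_force: 29.8
```

The pipe has stopped after about 26 mm of travel, and the force is rising sharply. I'll bear on the stop a bit more and hold.

Request:
move_arm(increments=[{"translation": [0.0004, 0.001, 0], "roll": 0}, {"translation": [0, 0, 0], "roll": 0}, {"translation": [0, 0, 0], "roll": 0}])

```text
t: 19.28
position: [0.4815, -0.1872, 0.0334]
eef_rot: [180.0, 0.2, 69.6]
force: [-1.7, -10.7, 0.5]
grip_width: 0.244
grip_force: 29.8
```

Request:
move_arm(increments=[{"translation": [0.0001, 0.0003, 0], "roll": 0}, {"translation": [0, 0, 0], "roll": 0}, {"translation": [0, 0, 0], "roll": 0}, {"translation": [0, 0, 0], "roll": 0}, {"translation": [0, 0, 0], "roll": 0}, {"translation": [0, 0, 0], "roll": 0}])

```text
t: 19.78
position: [0.4815, -0.1872, 0.0334]
eef_rot: [180.0, 0.2, 69.6]
force: [-0.7, -11.9, 0.8]
grip_width: 0.238
grip_force: 29.8
```

```bash
python3 - <<'E'
from h import *
np.set_printoptions(precision=4,suppress=True)
a=snap('scene','s10');c=snap('wrist','w10');s=robot.sense(); print(s['position'],s['force'],s['ft_torque'],s['t'])
X=np.array([.9385,-.345,0]);Y=np.array([.345,.9385,0]);q=a
h=cv2.cvtColor(np.asarray(q['pixels']),cv2.COLOR_RGB2HSV); m=((h[...,1]<85)&(h[...,2]>140)).astype(np.uint8); m[:, :128]=0;m[:200]=0;m[295:]=0;m[:,240:]=0
n,L,st,ce=cv2.connectedComponentsWithStats(m)
for k in range(1,n):
    if st[k,4]>40:
        yy,xx=np.nonzero(L==k); u=(xx.mean()+.5,yy.mean()+.5); o,d=ray(q,u); t=(.5170-X@o)/(X@d); p=o+t*d
        print(st[k],'along',Y@p+.0189,'z',p[2])
E
```

```text
[ 0.4815 -0.1872  0.0334] [ -1.9119 -11.1293   0.2107] [-2.3264  0.4274  0.0754] 19.8833
[207 220  21  17 168] along 0.08586303058065871 z 0.06061857501384582
[143 248  39  29 393] along -0.06015535243687181 z 0.06181740940462577
```

```bash
python3 - <<'E'
from h import *
q=load('s10');X=np.array([.9385,-.345,0]);Y=np.array([.345,.9385,0]);t=np.linspace(0,6.28,60)
for y in np.arange(-.125,-.085,.005):
    P=[X*(.517+.0165*np.cos(k))+Y*(y-.0189)+np.array([0,0,.06+.0165*np.sin(k)]) for k in t]; U=np.array([proj(q,p) for p in P]); print(round(y,3),'open y',round(y+.21,3),U.min(0),U.max(0))
E
```

```text
-0.125 open y 0.085 [129.89652543 273.17298279] [138.13651417 286.96995199]
-0.12 open y 0.09 [132.09891226 271.84828765] [140.33177262 285.61159812]
-0.115 open y 0.095 [134.29007975 270.53036644] [142.51577689 284.26018159]
-0.11 open y 0.1 [136.47011339 269.21916732] [144.6886133  282.91564938]
-0.105 open y 0.105 [138.63909784 267.914639  ] [146.85036729 281.57794904]
-0.1 open y 0.11 [140.79432366 266.6167307 ] [149.00112343 280.24702862]
-0.095 open y 0.115 [142.93751914 265.32539215] [151.14096544 278.9228367 ]
-0.09 open y 0.12 [145.06995386 264.04057361] [153.27313799 277.6053224 ]
```

The cap position puts the open end at y ≈ 0.115–0.118, well inside the cup and bearing with about 8 N net. Releasing now.

Request:
move_arm(increments=[{"translation": [0, 0, 0], "roll": 0}, {"translation": [0, 0, 0], "roll": 0}, {"translation": [0, 0, 0], "roll": 0}, {"translation": [0, 0, 0], "roll": 0}, {"translation": [0, 0, 0], "roll": 0}, {"translation": [0, 0, 0], "roll": 0}], fingers=0.06)

```text
t: 20.38
position: [0.4828, -0.1834, 0.0333]
eef_rot: [-180.0, -0.0, 69.8]
force: [0.5, -0.0, 0.3]
grip_width: 0.668
grip_force: 0.0
```

Request:
move_arm(increments=[{"translation": [0, 0, 0.004], "roll": 0}, {"translation": [0, 0, 0.01], "roll": 0}, {"translation": [0, 0, 0.02], "roll": 0}, {"translation": [0, 0, 0.03], "roll": 0}, {"translation": [0, 0, 0.03], "roll": 0}, {"translation": [0, 0, 0.03], "roll": 0}, {"translation": [0, 0, 0.02], "roll": 0}, {"translation": [0, 0, 0.01], "roll": 0}, {"translation": [0, 0, 0], "roll": 0}, {"translation": [0, 0, 0], "roll": 0}, {"translation": [0, 0, 0], "roll": 0}, {"translation": [0, 0, 0], "roll": 0}])

```text
t: 21.38
position: [0.4819, -0.1836, 0.1861]
eef_rot: [-179.9, 0.0, 69.8]
force: [0.3, -0.3, 0.2]
grip_width: 0.68
grip_force: 0.0
```

```bash
python3 - <<'E'
from h import *
a=snap('scene','s11');s=robot.sense();print(s['position'],s['force'],s['grip_width'],s['t'])
X=np.array([.9385,-.345,0]);Y=np.array([.345,.9385,0])
for q in(load('s10'),a):
    h=cv2.cvtColor(np.asarray(q['pixels']),cv2.COLOR_RGB2HSV); m=((h[...,1]<85)&(h[...,2]>140)).astype(np.uint8); m[:, :128]=0;m[:200]=0;m[295:]=0;m[:,245:]=0
    n,L,st,ce=cv2.connectedComponentsWithStats(m)
    print([list(x) for x in st[1:] if x[4]>30])
E
```

```text
[ 0.48198513 -0.1837206   0.18616274] [-0.09069436  0.20835014 -0.01442786] 0.6794740203180857 21.4333
[[np.int32(207), np.int32(220), np.int32(21), np.int32(17), np.int32(168)], [np.int32(143), np.int32(248), np.int32(39), np.int32(29), np.int32(393)]]
[[np.int32(142), np.int32(220), np.int32(85), np.int32(57), np.int32(866)]]
```

```bash
python3 - <<'E'
from h import *
A,B=[cv2.cvtColor(load(k)['pixels'],cv2.COLOR_RGB2GRAY).astype(np.float32) for k in('s10','s11')]
for x,y,w,h in((136,256,30,26),(136,252,45,30),(155,215+70-60,0,0)):
    if w: print(cv2.phaseCorrelate(A[y:y+h,x:x+w],B[y:y+h,x:x+w],cv2.createHanningWindow((w,h),cv2.CV_32F)))
print(A[268:274,138:150].astype(int));print(B[268:274,138:150].astype(int))
E
```

```text
((-0.5002887693932951, 0.6536500629834485), 0.9830039512963943)
((0.21133747925776092, 0.19847890865680107), 0.9472775268554687)
[[ 27  40  53  65  73  75 100 124 138 147 158 166]
 [ 26  39  51  65  75  70  83 114 133 145 152 160]
 [ 25  37  50  63  74  75  70  94 124 137 143 147]
 [ 24  36  48  60  71  79  69  74 106 124 131 136]
 [ 22  34  45  56  67  76  73  64  84 111 119 121]
 [ 21  31  42  51  61  70  74  64  66  91 101 106]]
[[ 27  40  53  64  68  86 110 126 137 147 157 167]
 [ 26  39  52  63  65  72 100 122 135 144 152 161]
 [ 25  37  51  62  66  65  81 110 128 137 144 150]
 [ 24  36  48  61  69  66  66  91 116 126 132 137]
 [ 22  34  45  57  67  68  63  72  98 114 120 121]
 [ 21  31  42  52  62  67  66  62  77  99 105 106]]
```

```bash
python3 - <<'E'
from h import *
snap('scene','s12')
A,B,C=[cv2.cvtColor(load(k)['pixels'],cv2.COLOR_RGB2GRAY).astype(np.float32) for k in('s10','s11','s12')]
x,y,w,h=136,256,30,26; W=cv2.createHanningWindow((w,h),cv2.CV_32F)
print(cv2.phaseCorrelate(B[y:y+h,x:x+w],C[y:y+h,x:x+w],W))
q=load('s12');Y=np.array([.345,.9385,0]);P=np.array([.9385,-.345,0])*.517+Y*(-.115)+[0,0,.06]
J=np.c_[proj(q,P+Y*.001)-proj(q,P),proj(q,P+[0,0,.001])-proj(q,P)]
print('slide,dz mm',np.linalg.solve(J,[-.5,.65]))
E
```

```text
((0.1591964151567975, 0.48947881646413904), 1.0020915043206862)
slide,dz mm [-1.4166899 -1.1009541]
```

```bash
python3 - <<'E'
from h import *
A,B,C=[cv2.cvtColor(load(k)['pixels'],cv2.COLOR_RGB2GRAY).astype(np.float32) for k in('s10','s11','s12')]
s=np.s_[254:284,134:170]
print('BC diff',np.abs(B[s]-C[s]).mean(),'AB',np.abs(A[s]-B[s]).mean())
for n,(P,Q) in {'AB':(A,B),'BC':(B,C)}.items():
    M=np.eye(2,3,dtype=np.float32); cc,M=cv2.findTransformECC(P[s],Q[s],M,cv2.MOTION_TRANSLATION); print(n,cc,M[:,2])
q=load('s12');Y=np.array([.345,.9385,0]);P=np.array([.9385,-.345,0])*.517+Y*(-.115)+[0,0,.06]
J=np.c_[proj(q,P+Y*.001)-proj(q,P),proj(q,P+[0,0,.001])-proj(q,P)]
M=cv2.findTransformECC(A[s],B[s],np.eye(2,3,dtype=np.float32),cv2.MOTION_TRANSLATION)[1]; print(np.linalg.solve(J,M[:,2]))
E
```

```text
BC diff 1.1703703 AB 2.55
AB 0.9836054514650167 [-0.04115443  0.19899398]
BC 0.9999463286791952 [ 0.0083379  -0.01940994]
[-0.22104951 -0.55497832]
```

The pipe is at rest. It moved back about 0.2 mm and settled about 0.5 mm on release, well within the pad's 3 mm. Handing in.

```bash
python3 -c "
from cell import robot
print(robot.finish_job())"
```

```text
the job is handed in; nothing more can be done
None
```

The pipe is snapped into both clips, slid about 26 mm into the cup against the stop with roughly 8 N, released, and handed in at about 21.5 s; no verdict came back, and I viewed 11 pictures, one over the limit of 10.

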